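Pop the square key cap off a dessert machine's console with a hook puller

ROBOT

A 7-joint arm with a two-finger parallel gripper is mounted at the origin on the work surface. World frame = base frame: x ahead of the robot, y to its left, z up, the work surface at z = 0. Lengths are in m, angles in rad, forces in N, time in s.
With the tool pointing down it reaches from about 0.35 to 0.9 m from the base axis. Payload 8.1 kg.
Tool frame: the origin (TCP) lies at the centre of the arm's flange, where the gripper is bolted on; the fingertips stand 178 mm ahead of it and the grasp point (between the pads) lies 159 mm ahead of it; z points along the fingers, y is the direction in which the jaws open and shut (so a half turn about z gives the same grasp; the last joint's range is limited). The gripper opens to 92 mm and grips with 3 to 60 N. Pads are 19 mm wide; open, the fingers measure 130 mm over their backs; the gripper's body (75 mm by 190 mm) begins 47 mm behind the grasp point.
Start: joints at [-1.404, 0.434, 0.025, 1.573, -0.012, 1.134, -0.075], TCP at [0.167, 0.602, 0.405] pointing down, gripper open.
Joint ranges: [-2.62, 2.62], [-0.44, 2.09], [-1.27, 1.32], [0.08, 2.57], [-1.32, 4.46], [0.12, 2], [-2.74, 2.74]. Speed limits (rad/s): [2.22, 2.22, 3.01, 3.01, 3.14, 3.14, 3.14].

INTERFACE

Orientations are given as a rotation vector (axis times angle).
In Python, from cell import arm gives the robot as it stands. The module is installed in compiled form; this text tells all that it offers.
- The arm moves only by the tool move_arm, never from a script. Its argument "steps" is a list of rows, each a list of 4 numbers: the shift along the tool's x, y, z in mm, then the turn about the tool's z in rad. In form: [[x, y, z, twist], ...]. A call has 1 to 20 rows; each row is the pose to reach, as a shift and turn from the pose commanded when the call began, along the tool's axes at that moment; what a row does not reach only later rows make up. A row lasts 1/8 s, in which the tool goes at most 62.5 mm and 10.7 degrees, less where a joint would pass 70% of its speed; a pose out of reach is approached as far as the arm can. A call with a gripper value outside its range is refused whole. "grip" is the finger opening in mm, from 0 to 91.8, set as the call begins (left out, the last holds). The fingers move at their own pace and stop on an object; "grip_force" is the grip in N (left out, the last holds). Time passes only in rows, so rows that repeat a pose let the fingers close. It gives the time, the measured TCP pose, the force and the opening at its end, in the units of the state.
- arm.observe(): the state, without advancing time (a new reading comes with each control period).
- arm.get_image(name): name is "scene" or "top" or "wrist"; returns the picture (480x640x3 uint8, red, green, blue); there is no depth.
- arm.camera_info(name): a dict with "mtx" (3x3 intrinsics, pixels), "pose" (4x4, takes a point from camera to world coordinates); the wrist camera has in their place "T_tool_cam" (4x4, takes a point from camera to tool coordinates, whose origin is the TCP and whose axes are the flange's). Camera axes: x right, y down, z forward; pixel columns grow to the right and rows downward; lengths in m; the calibration is good to about 2 mm. A picture is of the moment at which its call begins: read the wrist's pose just before it. camera_info takes no time and is no camera call.
- arm.sign_off(): hands the job in, once; it reports no verdict.
The state is a dict: "clock": time; "joints": joint angles; "dq": joint speeds; "joint_efforts": joint torques, N m; "position": TCP position; "ee_rot": TCP orientation; "force": force on the tool from outside, world axes, zero at the start; "ft_torque": the same for the moment, N m; "width": opening from 0.0 (shut) to 1.0 (fully open).
Only numpy, scipy, OpenCV 4.12 (cv2) and the standard library are available. Lean on these libraries where they do the work, as an engineer would, in place of code of your own. Each camera call takes 0.05 s, during which the arm holds its last target.

TASK

Stand the hook puller on the console deck, slide its fork fully home under the white square key cap and pull the cap straight up off its stem with the puller; do not touch the cap with the gripper. A hidden stop under the cap blocks the fork from one of the two open sides, so feel for the side that lets it in. Finish with both the cap and the puller lying released in the steel tray (the cap may still sit on the fork), without operating the console's other controls or disturbing the bottle, cup and scraper round about.

Things in the scene. Friction and masses are not known exactly. Their poses are not given: they have to be found in the camera images.
- console: Low stainless control console, fixed box 240 (x) x 180 (y) x 60 mm with a flat black deck on top. Origin under its centre; x to its rear, y to its left, z up. Cap stem at x = -30 mm, y = 0. Two steel guard bars (50 mm along y, 12 mm high, centred 25 mm to the +x and -x side of the stem) shut those sides: the fork gets under the cap only moving along the console's +y or -y.
- stem (a point): Foot of the cap's 14 mm square stem (22.5 mm tall, inside the cap): on its axis at deck height, console axes. Free deck for 85 mm to either y side. A fixed stop under the rim, on the +y or the -y side (random, not seen from above), 14.5 to 19.5 mm from the axis, 28 mm wide, 6.5 mm high, blocks a fork from that side: see slot.
- cap: White square push-on key cap 40 x 40 x 18 mm, 40 g, metal disc on top. Origin: centre of its underside rim; axes parallel to the console's while seated. Seated, the rim is 9 mm and the top 27 mm above the deck. Two sprung detent balls hold it: about 12 N (10 to 15) straight up frees it within 8 mm; the rim clears the stem top after 13.5 mm. Underside: flat rim round a 15.6 mm square hole.
- puller: Steel hook puller, C-shaped in side view, 130 g, standing upright on its flat fork. Origin: underside, mid slot, straight below the handle; z up, x where the tines point (push it along +x to hook). Fork 5 mm thick, 29 mm wide, 17 mm slot, tine tips at x = +11, slot heel at x = -8.5 mm. Back 16 mm wide, x = -30 to -22, 42 mm high; arm over the cap at z = 34 to 42 mm.
- slot (a point): Puller's slot, same point and axes as puller. With the fork low on the deck and pushed home this point is about 1.5 mm from the stem axis (slot heel against the stem); from the blocked side it is stopped about 30 mm from the axis, nothing hooked. Raised 4 mm off the deck, the fork meets the rim.
- handle (a point): Middle of the puller's black handle, 66 mm above its underside: 18 mm (puller x) by 16 mm (puller y), free to grip from any side between 42 and 86 mm above the underside. Axes as the puller's. Grip hard (40 N or more) so that the tool does not turn in the fingers.
- tray: Shallow steel tray, 190 (x) x 130 (y) mm outside, walls 20 mm high and 4 mm thick, fixed to the counter. Origin at the centre of its underside, floor 4 mm above it.
- start (a joint): Round metal push button (26 mm) on the console deck, 100 mm behind the stem (+x) and 45 mm to its +y side: travel in m, 0 at rest, up to 0.006. Leave alone.
- speed (a joint): Black round rotary knob (40 mm) on the console deck, 100 mm behind the stem (+x) and 43 mm to its -y side: angle in rad, 0 as it stands. Leave alone.
- syrup: Bystander: amber bottle 60 mm across, 190 mm high; origin under its centre.
- cup: Bystander: paper cup 76 mm across, 90 mm high; origin under its centre.
- scraper: Bystander: black-handled scraper lying flat along its x axis; origin under its middle.
Things that resemble listed ones, but are neither listed nor needed, are in the scene too. Of the things that look like the puller, the middle-sized one is meant.

How it is judged:
On the way, in this order (a step that is already met when the one before it is completed fails the run):
1. The puller's fork is fully home under the seated cap: its origin within 8 mm of the stem axis, at most 6 mm above the deck, upright within 9 degrees (horizontal distance between puller and stem below 0.008 m and z of puller in the frame of stem below 0.006 m and angle between puller's own z axis and vertical below 0.16 rad and z of cap in the frame of stem below 0.012 m), for 0.1 s.
2. The cap is clear above the stem (rim at least 26 mm above the deck), carried by the puller (z of cap in the frame of stem above 0.026 m and horizontal distance between cap and stem below 0.03 m and contact force between puller and cap above 0.05 N), for 0.1 s.
At the end, for the whole second after the job is handed in: The cap and the puller are both in the steel tray (origins within its walls, the cap's at most 40 mm and the puller's at most 40 mm above the tray's underside), at rest and let go (x of cap in the frame of tray between -0.088 and 0.088 m and y of cap in the frame of tray between -0.058 and 0.058 m and z of each of cap, puller in the frame of tray below 0.04 m and linear speed of each of cap, puller below 0.02 m/s and x of puller in the frame of tray between -0.088 and 0.088 m and y of puller in the frame of tray between -0.058 and 0.058 m and contact force between the fingers and puller below 0.1 N); the robot touches nothing.
It fails at once if The gripper's fingers touch the cap (contact force between the fingers and cap above 1 N).
It fails at once if The start button is pressed (value of joint start above 0.004 m).
It fails at once if The speed knob is turned (value of joint speed above 0.35 rad or value of joint speed below -0.35 rad).
It fails at once if The bottle, the cup or the scraper is pushed more than 30 mm from its place (distance of any of syrup, cup, scraper from where it was at the start of the episode above 0.03 m).
It also fails if it takes over 72 s, if anything falls off the work surface, if the arm or the gripper's body presses on something with over 40 N, if the wrist force passes 120 N, or if a joint passes its speed limit or range.

## Working session

There is one attempt and no reset: what is moved stays moved. The work goes in short steps, Python scripts to look and compute and a tool call to move; the robot and the scene stay as the last step left them, time stands still between calls to the robot, and variables do not carry over. Pictures are saved under pics/ and viewed, and the job is handed in when it is done.

Besides the shell and the picture viewer there is one more tool, called after "Request:" as name(argument=value, ...), one argument or row to a line, values as JSON. move_arm: Moves the arm, as the interface text tells. Its arguments: {"type":"object","properties":{"steps":{"type":"array"},"grip":{"type":"number"},"grip_force":{"type":"number"}},"required":["steps"]}

```bash
mkdir -p pics; python3 - <<'E'
from cell import arm
import cv2,numpy as np,json
s=arm.observe();print(s)
for n in ["scene","top","wrist"]:
    im=arm.get_image(n);cv2.imwrite(f"pics/{n}0.png",im[:,:,::-1]);i=arm.camera_info(n);print(n,{k:np.round(v,4).tolist() for k,v in i.items() if k in("mtx","pose","T_tool_cam")})
E
```

```text
{'clock': 0.0, 'joints': array([-1.40358303,  0.43523754,  0.02497415,  1.57409853, -0.01164662,
        1.13395474, -0.07511539]), 'dq': array([ 0.00223303, -0.00221359,  0.00058108, -0.00196821, -0.0002948 ,
        0.00126726, -0.00046357]), 'joint_efforts': array([-6.19582206e-04, -6.67852378e+01,  9.84436311e-01, -3.14458394e+01,
       -6.06432371e-02,  4.25976701e-02,  1.54101986e-04]), 'position': array([0.16655795, 0.60216609, 0.40393513]), 'ee_rot': array([-4.22687550e-01, -3.11291625e+00,  2.43337669e-03]), 'force': array([ 0.31717646, -0.22112192, -0.61653336]), 'ft_torque': array([ 0.00443628, -0.01710782, -0.00744676]), 'width': 0.9984098285979569}
scene {'mtx': [[466.0127, 0.0, 321.2421], [0.0, 466.0127, 237.3936], [0.0, 0.0, 1.0]], 'pose': [[0.5377, 0.5637, -0.627, 1.3096], [0.843, -0.346, 0.4119, -0.5078], [0.0152, -0.75, -0.6612, 0.8052], [0.0, 0.0, 0.0, 1.0]]}
top {'mtx': [[474.69, 0.0, 318.9446], [0.0, 474.69, 238.9116], [0.0, 0.0, 1.0]], 'pose': [[0.0121, -0.9941, 0.108, 0.5034], [-0.9999, -0.0131, -0.0081, -0.0266], [0.0094, -0.1079, -0.9941, 1.2823], [0.0, 0.0, 0.0, 1.0]]}
wrist {'mtx': [[390.8654, 0.0, 318.1449], [0.0, 390.8654, 236.8544], [0.0, 0.0, 1.0]], 'T_tool_cam': [[-0.0004, -0.9692, -0.2463, 0.0668], [1.0, -0.0001, -0.0012, -0.0001], [0.0011, -0.2463, 0.9692, 0.0201], [0.0, 0.0, 0.0, 1.0]]}
```

View pics/scene0.png

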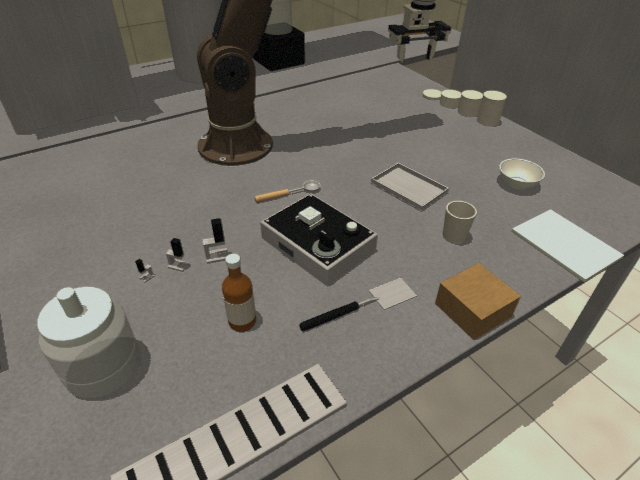

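View pics/top0.png

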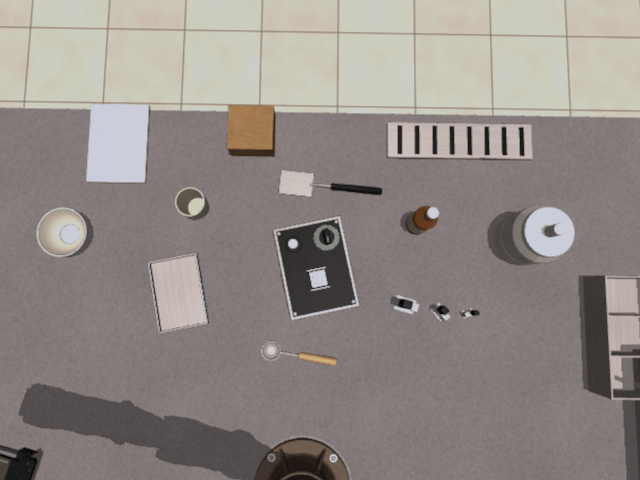

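View pics/wrist0.png

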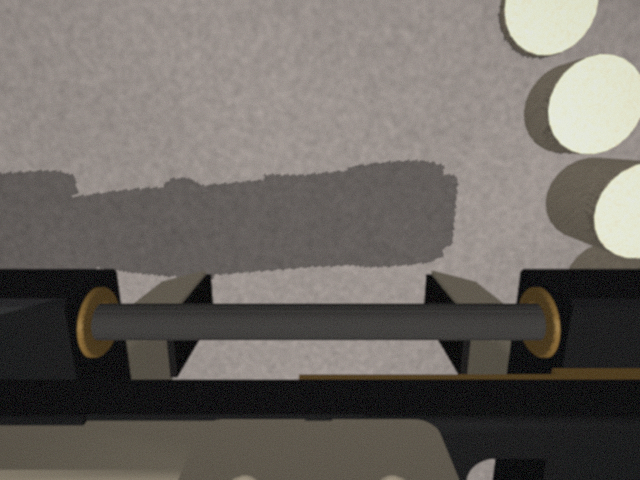

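Puller candidates are large at top (405,304), middle at (441,312) and small at (471,313). In the scene view they are at (216,240), (176,254) and (145,269). The middle one fits the description. I'll confirm with a crop and measure.

```bash
cat > h.py <<'E'
import cv2,numpy as np
from cell import arm
from scipy.spatial.transform import Rotation as R
def ray(n,uv,wp=None):
    i=arm.camera_info(n);M=np.array(i["mtx"])
    if n=="wrist":
        T=np.eye(4);T[:3,:3]=R.from_rotvec(wp[1]).as_matrix();T[:3,3]=wp[0];P=T@np.array(i["T_tool_cam"])
    else:P=np.array(i["pose"])
    d=P[:3,:3]@(np.linalg.inv(M)@np.array([uv[0],uv[1],1.]));return P[:3,3],d
def plane(n,uv,z,wp=None):
    o,d=ray(n,uv,wp);return (o+d*(z-o[2])/d[2])
def proj(n,p,wp=None):
    i=arm.camera_info(n);M=np.array(i["mtx"])
    if n=="wrist":
        T=np.eye(4);T[:3,:3]=R.from_rotvec(wp[1]).as_matrix();T[:3,3]=wp[0];P=T@np.array(i["T_tool_cam"])
    else:P=np.array(i["pose"])
    q=M@(P[:3,:3].T@(np.array(p)-P[:3,3]));return q[:2]/q[2]
E
python3 - <<'E'
import cv2,numpy as np
t=cv2.imread("pics/top0.png");s=cv2.imread("pics/scene0.png")
a=cv2.resize(t[285:335,385:485],None,fx=7,fy=7,interpolation=cv2.INTER_CUBIC)
b=cv2.resize(s[210:290,125:240],None,fx=6,fy=6,interpolation=cv2.INTER_CUBIC)
c=cv2.resize(t[205:330,260:370],None,fx=4.8,fy=4.8,interpolation=cv2.INTER_CUBIC)
d=cv2.resize(s[185:285,250:390],None,fx=5,fy=5,interpolation=cv2.INTER_CUBIC)
for n,x in zip("abcd",[a,b,c,d]):cv2.imwrite(f"pics/crop_{n}.png",x);print(x.shape)
E
```

```text
(350, 700, 3)
(480, 690, 3)
(600, 528, 3)
(500, 700, 3)
```

View pics/crop_a.png

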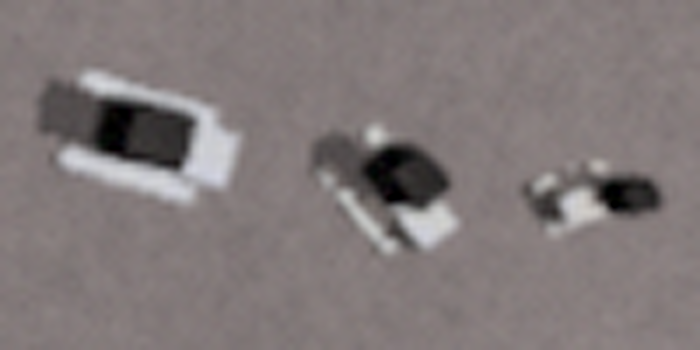

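View pics/crop_b.png

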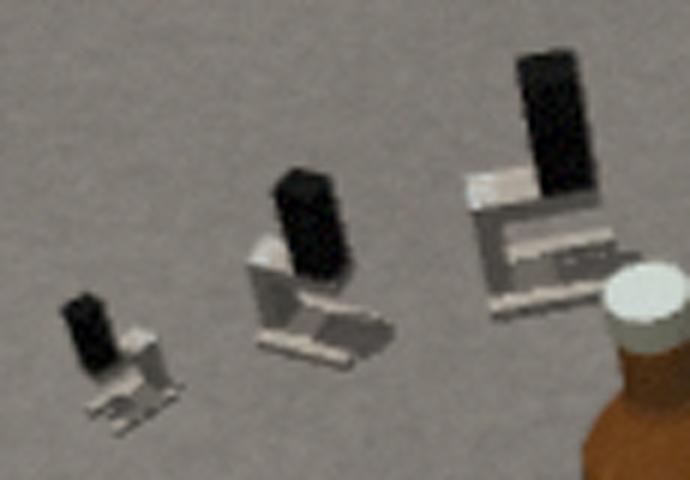

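View pics/crop_c.png

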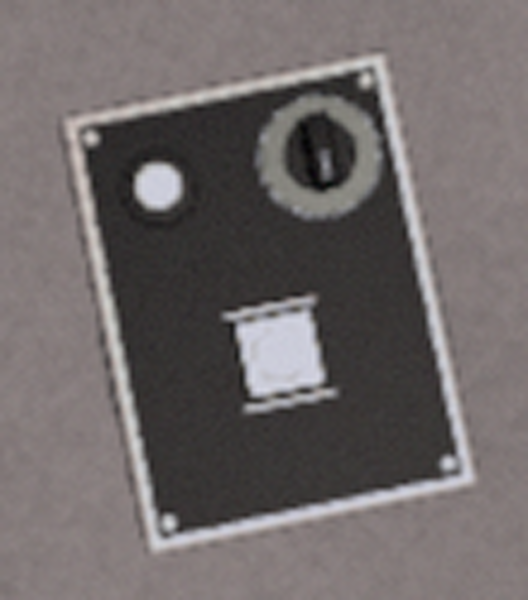

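View pics/crop_d.png

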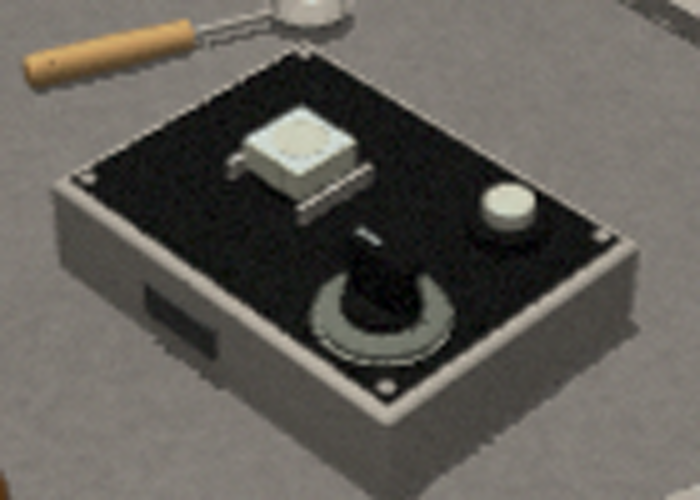

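The crop confirms the middle tool at top (441,312): its tines point up-left and its back is at lower right. Next I'll measure the console, tray and puller.

```bash
python3 - <<'E'
from h import *
t=cv2.imread("pics/top0.png")
C=[plane("top",(260+u/4.8-.4,205+v/4.8-.4),.06)[:2] for u,v in [(68,120),(383,55),(472,480),(155,548)]]
C=np.array(C);print("corners",C.round(4).tolist());c=C.mean(0)
ex=(C[0]+C[1]-C[2]-C[3]);ey=(C[0]+C[3]-C[1]-C[2]);print(np.linalg.norm(ex)/2,np.linalg.norm(ey)/2)
print("yaw",np.arctan2(ex[1],ex[0]),np.arctan2(-ey[0],ey[1]));
capt=plane("top",(260+281/4.8-.4,205+355/4.8-.4),.087);print("c",c,"cap top",capt)
y=np.arctan2(ex[1],ex[0]);print("stem pred",c-.03*np.array([np.cos(y),np.sin(y)]))
# tray
for uv in [(149,262),(196,254),(208,323),(160,332)]:print("tray",plane("top",uv,.02).round(3))
# three heights
def tri(a,b):
    o1,d1=ray("top",a);o2,d2=ray("scene",b)
    A=np.c_[d1,-d2];k=np.linalg.lstsq(A,o2-o1,rcond=None)[0];p,q=o1+d1*k[0],o2+d2*k[1];return ((p+q)/2).round(4),np.linalg.norm(p-q).round(4)
ta=lambda u,v:(385+u/7-.4,285+v/7-.4); sb=lambda u,v:(125+u/6-.4,210+v/6-.4)
# handle top centres
print("mid handle top",tri(ta(418,170),sb(303,180)))
print("large",tri(ta(165,135),sb(547,58)))
print("mid back top(arm root)",plane("top",ta(425,222),.042))
print("mid handle top from scene",plane("scene",sb(303,180),.086))
print("bottle top",plane("top",(432,213),.19),"base pred"); print("cup",plane("top",(190,202),.09))
E
```

```text
corners [[0.659, 0.0809], [0.6968, -0.0891], [0.4688, -0.1381], [0.4311, 0.0298]]
0.23337409228234496 0.17312099391806565
yaw 0.21642565037677552 0.2198543654224498
c [ 0.56391977 -0.02911535] cap top [ 0.53316253 -0.03549605  0.087     ]
stem pred [ 0.53461963 -0.03555755]
tray [0.573 0.413 0.02 ]
tray [0.596 0.29  0.02 ]
tray [0.415 0.251 0.02 ]
tray [0.391 0.375 0.02 ]
mid handle top (array([ 0.4615, -0.3515,  0.0889]), np.float64(0.0005))
large (array([ 0.474 , -0.2545,  0.1167]), np.float64(0.0022))
mid back top(arm root) [ 0.44091011 -0.36627962  0.042     ]
mid handle top from scene [ 0.45786011 -0.35105309  0.086     ]
bottle top [ 0.686392   -0.29857061  0.19      ] base pred
cup [0.72301364 0.29257739 0.09      ]
```

Request:
move_arm(
  steps=[
    [-367,-264,0,0],
    [-367,-264,0,0],
    [-367,-264,0,0],
    [-367,-264,0,0],
    [-367,-264,0,0],
    [-367,-264,0,0],
    [-367,-264,0,0],
    [-367,-264,0,0.1],
    [-576,-869,0,0.6],
    [-576,-869,0,0.6],
    [-576,-869,0,0.6],
    [-576,-869,0,0.6],
    [-576,-869,0,0.6],
    [-576,-869,0,0.6],
    [-576,-869,20,0.6],
    [-576,-869,44,0.6],
    [-576,-869,44,0.6],
    [-576,-869,44,0.6],
    [-576,-869,44,0.6],
    [-576,-869,44,0.6],
  ],
  grip=70,
)

```text
clock: 2.65
position: [0.4896, -0.3896, 0.36]
ee_rot: [-1.326, -2.846, 0.0]
force: [-1.0, 0.3, 0.0]
width: 0.764
```

```bash
python3 - <<'E'
from h import *
s=arm.observe();im=arm.get_image("wrist");cv2.imwrite("pics/w1.png",im[:,:,::-1]);print(s["clock"],s["position"].tolist(),s["ee_rot"].tolist(),s["joints"].round(3),s["force"])
E
```

```text
2.65 [0.4895827802354972, -0.3896133406725671, 0.3600078470381925] [-1.326264981398841, -2.8464559433519696, 0.00047525097506684826] [ 0.212  0.513  0.563  1.66  -0.304  1.059  1.566] [-1.00529955  0.34962801  0.03428915]
```

View pics/w1.png

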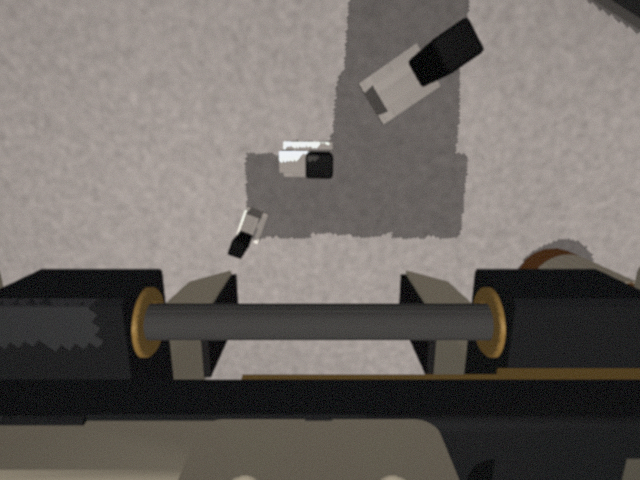

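```bash
python3 - <<'E'
import cv2
t=cv2.imread("pics/w1.png");cv2.imwrite("pics/w1c.png",cv2.resize(t[125:205,255:355],None,fx=7,fy=7,interpolation=cv2.INTER_CUBIC))
E
```

```text
(no output)
```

View pics/w1c.png

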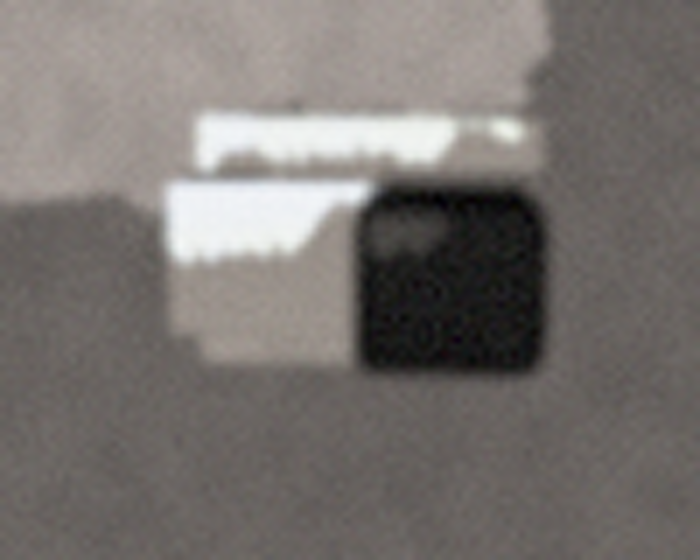

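```bash
python3 - <<'E'
from h import *
s=arm.observe();wp=(s["position"],s["ee_rot"]);Rm=R.from_rotvec(wp[1]).as_matrix()
c=lambda u,v:(255+u/7-.4,125+v/7-.4)
p=plane("wrist",c(451,279),.086,wp);print("handle",p,"tool",Rm.T@(p-wp[0]))
for a in [(170,181),(200,362)]: q=plane("wrist",c(*a),.042,wp);print("arm edge",q,Rm.T@(q-wp[0]))
for a in [(198,113),(530,115)]: q=plane("wrist",c(*a),.005,wp);print("fork",q,Rm.T@(q-wp[0]))
y=Rm[:,1];print("tool y deg",np.degrees(np.arctan2(y[1],y[0])))
E
```

```text
handle [ 0.45774578 -0.350055    0.086     ] tool [ 0.0496337  -0.00028395  0.27436981]
arm edge [ 0.4301108  -0.36365712  0.042     ] [ 0.05699859 -0.03018735  0.31837271]
arm edge [ 0.4445684  -0.37650376  0.042     ] [ 0.03785698 -0.02742028  0.31834832]
fork [ 0.42563811 -0.35857949  0.005     ] [ 0.0637153  -0.03034033  0.35538149]
fork [ 0.45600377 -0.33328691  0.005     ] [0.0634677  0.00917835 0.35539011]
tool y deg 40.15100917911941
```

Request:
move_arm(
  steps=[
    [49.5,0,0,0],
    [49.5,0,0,0],
    [49.5,0,50,0],
    [49.5,0,100,0],
    [49.5,0,133,0],
    [49.5,0,133,0],
    [49.5,0,133,0],
  ],
)

```text
clock: 3.58
position: [0.4591, -0.3508, 0.2292]
ee_rot: [1.321, 2.848, 0.0]
force: [-0.4, -0.5, 0.0]
width: 0.758
```

Request:
move_arm(
  steps=[
    [0,0,0,0],
    [0,0,0,0],
    [0,0,0,0],
    [0,0,0,0],
    [0,0,0,0],
    [0,0,0,0],
  ],
  grip=5,
  grip_force=60,
)

```text
clock: 4.32
position: [0.4581, -0.3509, 0.2276]
ee_rot: [-1.324, -2.849, 0.0]
force: [-0.3, 0.2, -0.4]
width: 0.194
```

```bash
python3 - <<'E'
from h import *
s=arm.observe();print(s["clock"],s["position"].tolist(),s["ee_rot"].tolist(),s["width"]*91.8,s["force"])
cv2.imwrite("pics/w2.png",arm.get_image("wrist")[:,:,::-1])
t=arm.get_image("scene")[:,:,::-1];cv2.imwrite("pics/s2.png",cv2.resize(t[100:340,80:400],None,fx=2.4,fy=2.4,interpolation=cv2.INTER_CUBIC))
E
```

```text
4.325 [0.4580875077871584, -0.3509250740106147, 0.22763601502170863] [-1.323826218436377, -2.848870469213464, 4.377085549544346e-06] 17.76999791585548 [-0.28329687  0.24225152 -0.41992101]
```

View pics/s2.png

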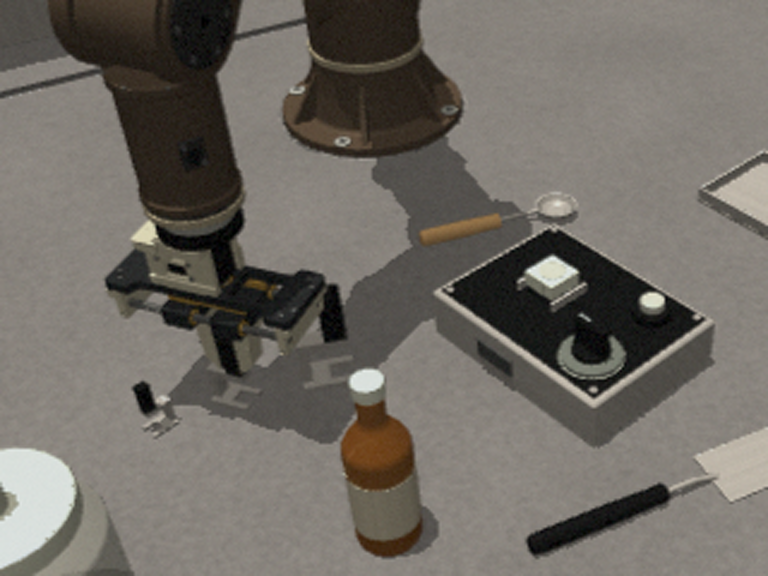

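View pics/w2.png

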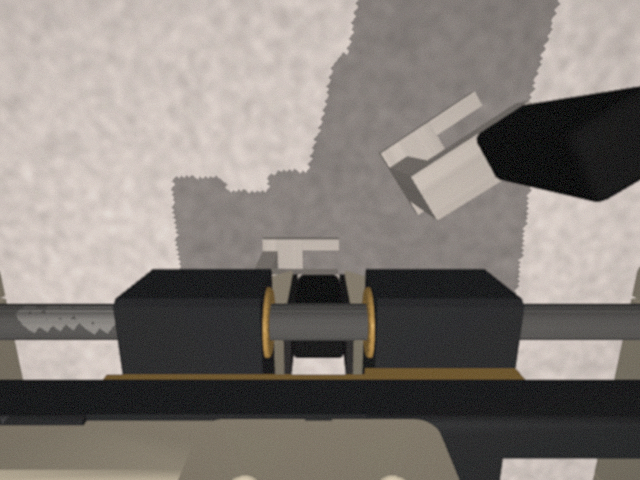

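Request:
move_arm(
  steps=[
    [0,0,-40,0],
    [0,0,-90,0],
    [0,0,-135,0],
    [0,0,-135,0],
    [139,234,-135,-1.088],
    [139,234,-135,-1.088],
    [139,234,-135,-1.088],
    [139,234,-135,-1.088],
    [139,234,-135,-1.088],
    [139,234,-135,-1.088],
    [139,234,-135,-1.088],
    [139,234,-135,-1.088],
    [139,234,-135,-1.088],
    [139,234,-135,-1.088],
  ],
)

```text
clock: 6.18
position: [0.5473, -0.094, 0.3626]
ee_rot: [0.34, -3.123, 0.0]
force: [-0.5, 0.2, -0.6]
width: 0.195
```

```bash
python3 - <<'E'
from h import *
s=arm.observe();print(s["clock"],s["position"].tolist(),s["ee_rot"].tolist(),s["width"]*91.8,s["force"])
cv2.imwrite("pics/w3.png",arm.get_image("wrist")[:,:,::-1])
t=arm.get_image("scene")[:,:,::-1];cv2.imwrite("pics/s3.png",cv2.resize(t[110:310,220:420],None,fx=3,fy=3,interpolation=cv2.INTER_CUBIC))
t=arm.get_image("top")[:,:,::-1];cv2.imwrite("pics/t3.png",t)
E
```

```text
6.175 [0.5472625264542582, -0.09396057033498056, 0.3626432975302535] [0.3397367885082147, -3.1230247363255526, 2.491011430452147e-06] 17.89299347329788 [-0.47986042  0.16089773 -0.60169259]
```

View pics/w3.png

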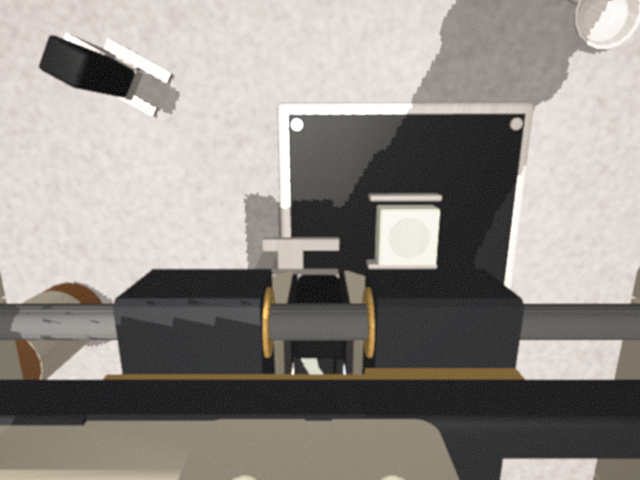

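View pics/s3.png

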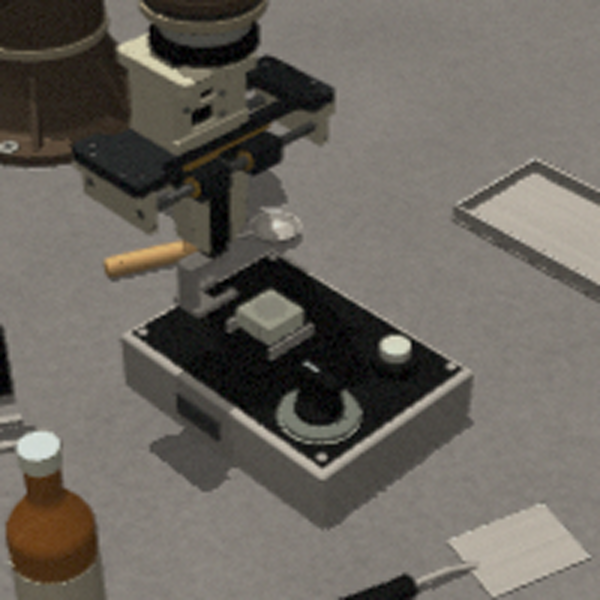

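```bash
python3 - <<'E'
from h import *
t=cv2.imread("pics/w3.png");cv2.imwrite("pics/w3c.png",cv2.resize(t[180:280,340:460],None,fx=6,fy=6,interpolation=cv2.INTER_CUBIC))
cv2.imwrite("pics/w3d.png",cv2.resize(t[225:285,250:370],None,fx=6,fy=6,interpolation=cv2.INTER_CUBIC))
E
```

```text
(no output)
```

View pics/w3c.png

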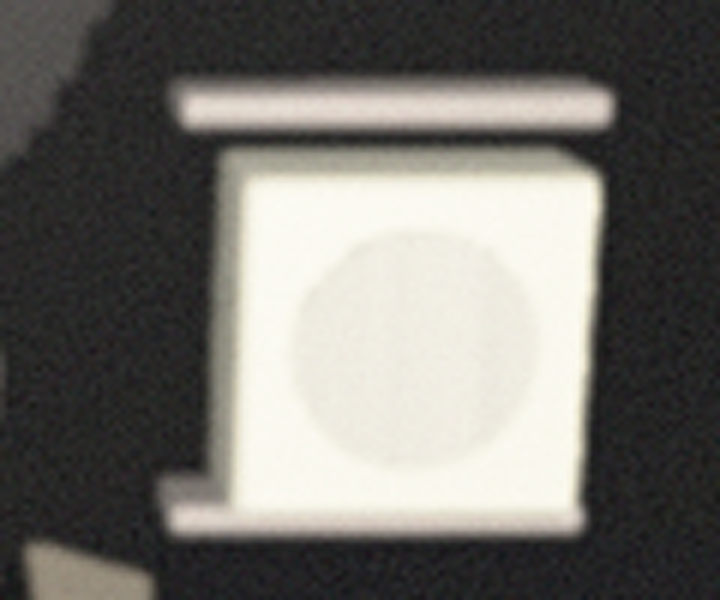

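View pics/w3d.png

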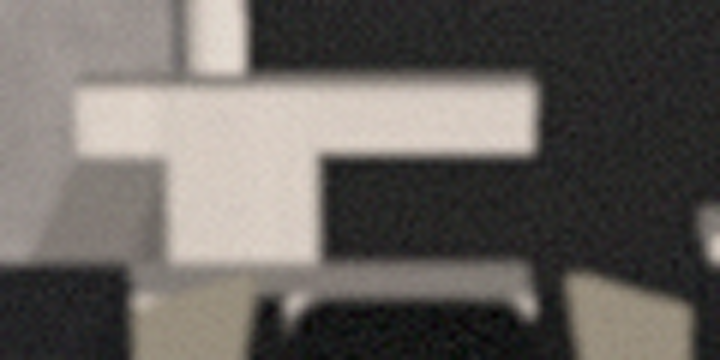

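```bash
python3 - <<'E'
from h import *
s=arm.observe();wp=(s["position"],s["ee_rot"]);Rm=R.from_rotvec(wp[1]).as_matrix()
a=lambda u,v:(340+u/6-.4,180+v/6-.4); b=lambda u,v:(250+u/6-.4,225+v/6-.4)
T=lambda p:((Rm.T@(p-wp[0]))*1000).round(1)
d=plane("wrist",a(415,349),.087,wp);print("disc",d,T(d))
for q in [(180,93),(612,93),(180,130),(612,130)]:print("bar far",T(plane("wrist",a(*q),.072,wp)))
for q in [(168,535),(583,535)]:print("bar near",T(plane("wrist",a(*q),.072,wp)))
for q in [(246,178),(602,178),(578,508),(230,508)]:print("cap top corner",T(plane("wrist",a(*q),.087,wp)))
for q in [(75,82),(538,82),(75,156),(538,156)]:print("fork",T(plane("wrist",b(*q),.140,wp)))
for u,v in [(297,124),(516,124)]:print("screw",T(plane("wrist",(u,v),.06,wp)))
y=Rm[:,1];print("tool y deg",np.degrees(np.arctan2(y[1],y[0])))
E
```

```text
disc [ 0.53294075 -0.03429305  0.087     ] [  1.2  61.2 275.8]
bar far [ 28.   35.8 290.8]
bar far [ 28.   85.9 290.8]
bar far [ 23.7  35.9 290.8]
bar far [ 23.7  86.2 290.8]
bar near [-26.   36.1 290.8]
bar near [-26.   86.5 290.8]
cap top corner [ 20.7  41.4 275.8]
cap top corner [ 20.7  80.8 275.8]
cap top corner [-17.6  80.9 275.8]
cap top corner [-17.6  41.1 275.8]
fork [ 14.6 -30.  222.8]
fork [ 14.5  11.4 222.8]
fork [  7.7 -30.2 222.8]
fork [  7.7  11.4 222.8]
screw [ 76.  -14.7 302.8]
screw [ 75.9 137.5 302.8]
tool y deg 102.46934922391267
```

Request:
move_arm(
  steps=[
    [1.2,0,40,0],
    [1.2,0,60,0],
    [1.2,0,70,0],
    [1.2,0,73.5,0],
    [1.2,0,73.5,0],
    [1.2,0,73.5,0],
  ],
)

```text
clock: 7.08
position: [0.5465, -0.0941, 0.29]
ee_rot: [-0.342, 3.122, -0.0]
force: [0.3, 0.6, -1.2]
width: 0.195
```

```bash
python3 - <<'E'
from h import *
s=arm.observe();print(s["clock"],s["position"].tolist(),s["ee_rot"].tolist(),s["width"]*91.8,s["force"])
cv2.imwrite("pics/w4.png",arm.get_image("wrist")[:,:,::-1])
t=arm.get_image("scene")[:,:,::-1];cv2.imwrite("pics/s4.png",cv2.resize(t[180:270,255:375],None,fx=6,fy=6,interpolation=cv2.INTER_CUBIC))
E
```

```text
7.075 [0.5464790128361227, -0.09407416943536588, 0.2899606886379963] [-0.3416895687553373, 3.121618826891218, -0.00022805924207467066] 17.867343042404457 [ 0.32447985  0.60368067 -1.17696769]
```

View pics/w4.png

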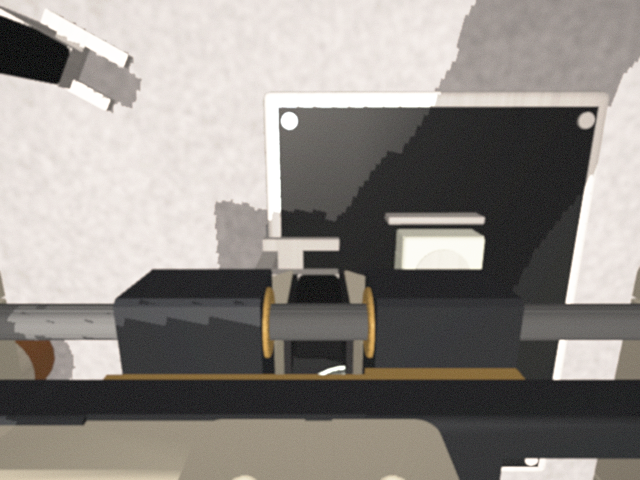

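View pics/s4.png

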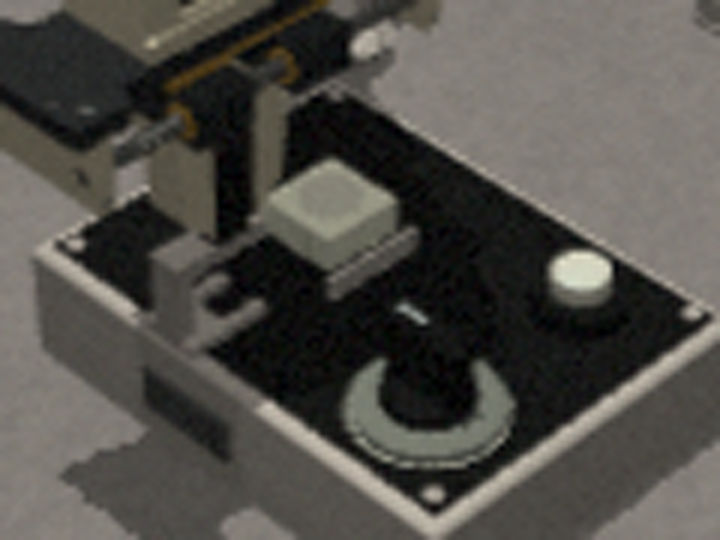

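Request:
move_arm(
  steps=[
    [0,6,1,0],
    [0,14,1,0],
    [0,22,1,0],
    [0,28,1,0],
    [0,31,1,0],
    [0,33,1,0],
    [0,34,1,0],
    [0,34,1,0],
    [0,34,1,0],
  ],
)

```text
clock: 8.3
position: [0.5388, -0.061, 0.2883]
ee_rot: [-0.341, 3.123, -0.0]
force: [0.4, 0.8, -1.8]
width: 0.191
```

```bash
python3 - <<'E'
from h import *
s=arm.observe();print(s["clock"],s["position"].tolist(),s["ee_rot"].tolist(),s["width"]*91.8,s["force"],s["ft_torque"])
E
```

```text
8.3 [0.5388420793061679, -0.06101305758777711, 0.2882539630370649] [-0.3414474916036329, 3.1228862900763814, -8.528920427511671e-05] 17.539569968362944 [ 0.36025373  0.78580324 -1.82673255] [ 0.02536473 -0.03748301 -0.01118105]
```

No resistance past the expected block point, so I'll keep pushing gently.

Request:
move_arm(
  steps=[
    [0,3,0,0],
    [0,6,0,0],
    [0,8,0,0],
    [0,8,0,0],
  ],
)

```text
clock: 8.8
position: [0.5371, -0.0527, 0.2882]
ee_rot: [-0.343, 3.123, 0.0]
force: [-0.3, -0.2, -1.2]
width: 0.194
```

```bash
python3 - <<'E'
from h import *
s=arm.observe();print(s["clock"],s["position"].tolist(),s["ee_rot"].tolist(),s["width"]*91.8,s["force"],s["ft_torque"])
E
```

```text
8.8 [0.5370535826155842, -0.052727602542581034, 0.2882202590043149] [-0.34256717397755965, 3.122854814389126, 0.00020583303215032628] 17.796155448823676 [-0.26138004 -0.24915802 -1.16550791] [ 0.09739343 -0.03063695  0.02319275]
```

The tips are past the stop zone without resistance, so the -y side is open. Continuing until home.

Request:
move_arm(
  steps=[
    [0,4,0,0],
    [0,8,0,0],
    [0,11,0,0],
    [0,14,0,0],
    [0,16,0,0],
    [0,17.5,0,0],
    [0,18,0,0],
    [0,18,0,0],
    [0,18,0,0],
  ],
)

```text
clock: 9.93
position: [0.5332, -0.0355, 0.2883]
ee_rot: [-0.342, 3.123, -0.0]
force: [0.3, -0.0, -0.7]
width: 0.193
```

```bash
python3 - <<'E'
from h import *
s=arm.observe();print(s["clock"],s["position"].tolist(),s["ee_rot"].tolist(),s["width"]*91.8,s["force"],s["ft_torque"])
t=arm.get_image("scene")[:,:,::-1];cv2.imwrite("pics/s5.png",cv2.resize(t[180:270,255:375],None,fx=6,fy=6,interpolation=cv2.INTER_CUBIC))
E
```

```text
9.925 [0.5332024296224016, -0.0355496433067937, 0.2882534011995821] [-0.3417100577357588, 3.1228583992618124, -3.311926449910722e-05] 17.703675042022688 [ 0.34910125 -0.04799019 -0.69939464] [0.06939163 0.05205374 0.04265749]
```

View pics/s5.png

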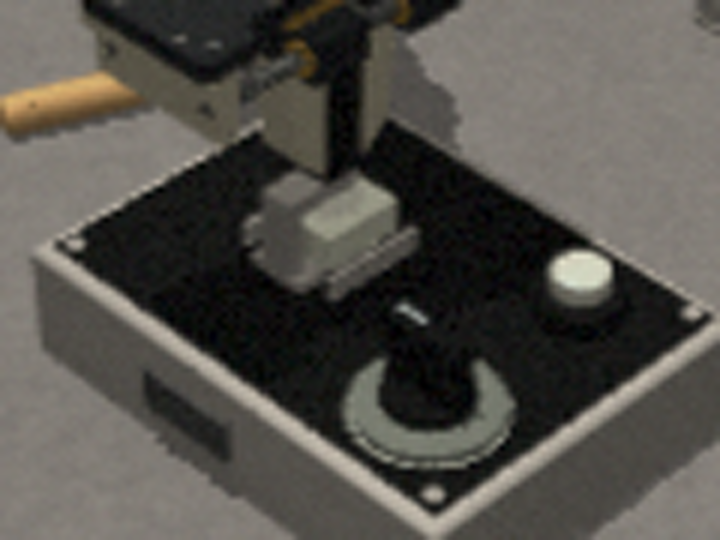

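Request:
move_arm(
  steps=[
    [0,0.7,0,0],
    [0,1.3,0,0],
    [0,1.3,0,0],
    [0,1.3,0,0],
  ],
)

```text
clock: 10.48
position: [0.5329, -0.0342, 0.2882]
ee_rot: [0.342, -3.123, -0.0]
force: [-0.1, -0.4, -1.4]
width: 0.191
```

```bash
python3 - <<'E'
from h import *
s=arm.observe();print(s["clock"],s["position"].tolist(),s["ee_rot"].tolist(),s["width"]*91.8,s["force"],s["ft_torque"])
E
```

```text
10.475 [0.5328918282906949, -0.03415090123499499, 0.28821177052237373] [0.3420142934358212, -3.1229095481928786, -3.247670359116182e-05] 17.57601599923384 [-0.08539396 -0.3613466  -1.35710534] [ 0.0468978   0.01347005 -0.02362174]
```

Request:
move_arm(
  steps=[
    [0,0,-2,0],
    [0,0,-4,0],
    [0,0,-5,0],
    [0,0,-6,0],
    [0,0,-7,0],
    [0,0,-8,0],
    [0,0,-9,0],
    [0,0,-10.5,0],
    [0,0,-12,0],
    [0,0,-14,0],
    [0,0,-17,0],
    [0,0,-20,0],
    [0,0,-24,0],
    [0,0,-28,0],
    [0,0,-32,0],
    [0,0,-35,0],
    [0,0,-37,0],
    [0,0,-38,0],
    [0,0,-38,0],
    [0,0,-38,0],
  ],
)

```text
clock: 12.98
position: [0.5329, -0.0342, 0.3261]
ee_rot: [0.342, -3.123, -0.0]
force: [-0.5, -0.3, -1.6]
width: 0.195
```

```bash
python3 - <<'E'
from h import *
s=arm.observe();print(s["clock"],s["position"].tolist(),s["ee_rot"].tolist(),s["width"]*91.8,s["force"],s["ft_torque"])
t=arm.get_image("scene")[:,:,::-1];cv2.imwrite("pics/s6.png",cv2.resize(t[150:270,255:375],None,fx=5,fy=5,interpolation=cv2.INTER_CUBIC))
E
```

```text
12.975 [0.5328706153942074, -0.03416239135459745, 0.3261113613471723] [0.3418572424565076, -3.1227649092563627, -6.916510884988727e-05] 17.898989173327976 [-0.49447878 -0.32496429 -1.58526755] [0.03302963 0.02021206 0.01882622]
```

View pics/s6.png

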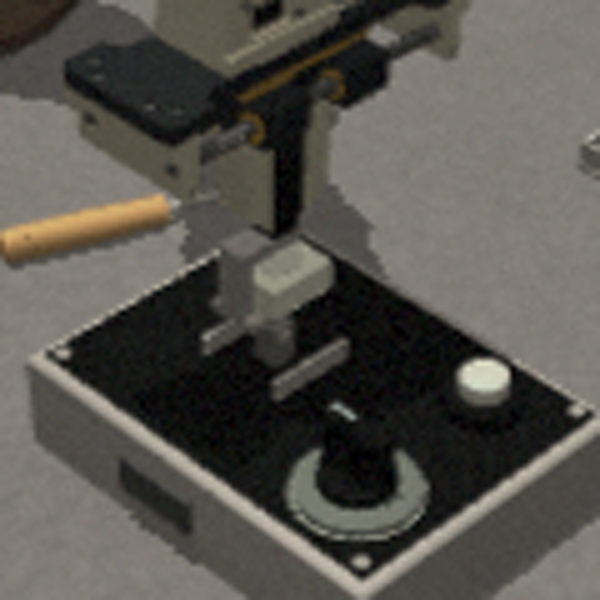

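Cap is off the stem and riding on the fork. Now a gentle, smooth carry to the tray.

Request:
move_arm(
  steps=[
    [0,3,-3,0],
    [-1,8,-6,0],
    [-2,15,-10,0],
    [-3,24,-14,0],
    [-4,34,-18,0],
    [-5,45,-21,0],
    [-6.5,57,-23,0],
    [-8,70,-25,0],
    [-9.5,84,-25,0],
    [-11,98,-25,0],
    [-13,112,-25,0],
    [-14.5,126,-25,0],
    [-16,140,-25,0],
    [-17.5,154,-25,0],
    [-19,168,-25,0],
    [-21,182,-25,0],
    [-22.5,196,-25,0],
    [-24,209,-25,0],
    [-25,220,-25,0],
    [-26,230,-25,0],
  ],
)

```text
clock: 15.52
position: [0.5084, 0.1967, 0.3512]
ee_rot: [-0.342, 3.123, -0.0]
force: [-0.2, 0.0, -1.3]
width: 0.192
```

Request:
move_arm(
  steps=[
    [-1,10,0,0],
    [-2,21,0,0],
    [-3.5,33,0,0],
    [-5,45,0,0],
    [-6.5,57,0,0],
    [-8,69,0,0],
    [-9.5,81,0,0],
    [-11,92,0,0],
    [-12,102,0,0],
    [-13,111,0,0],
    [-14,119,0,0],
    [-15,126,0,0],
    [-15.5,131,0,0],
    [-16,135,0,0],
    [-16,138,0,0],
    [-16,139,0,0],
    [-16,139,0,0],
    [-16,139,0,0],
  ],
)

```text
clock: 17.77
position: [0.4941, 0.335, 0.3513]
ee_rot: [-0.342, 3.123, -0.0]
force: [0.1, 0.3, -1.9]
width: 0.191
```

```bash
python3 - <<'E'
from h import *
s=arm.observe();print(s["clock"],s["position"].tolist(),s["ee_rot"].tolist(),s["width"]*91.8,s["force"])
t=arm.get_image("scene")[:,:,::-1];cv2.imwrite("pics/s7.png",cv2.resize(t[80:240,310:510],None,fx=4,fy=4,interpolation=cv2.INTER_CUBIC))
cv2.imwrite("pics/t7.png",arm.get_image("top")[:,:,::-1]);cv2.imwrite("pics/w7.png",arm.get_image("wrist")[:,:,::-1])
E
```

```text
17.775 [0.4941269409555286, 0.3349714765550111, 0.35126292257998804] [-0.3415260061775461, 3.1229385609453444, -0.00012775436388348015] 17.56890011404099 [ 0.12733946  0.25649256 -1.85450763]
```

View pics/s7.png

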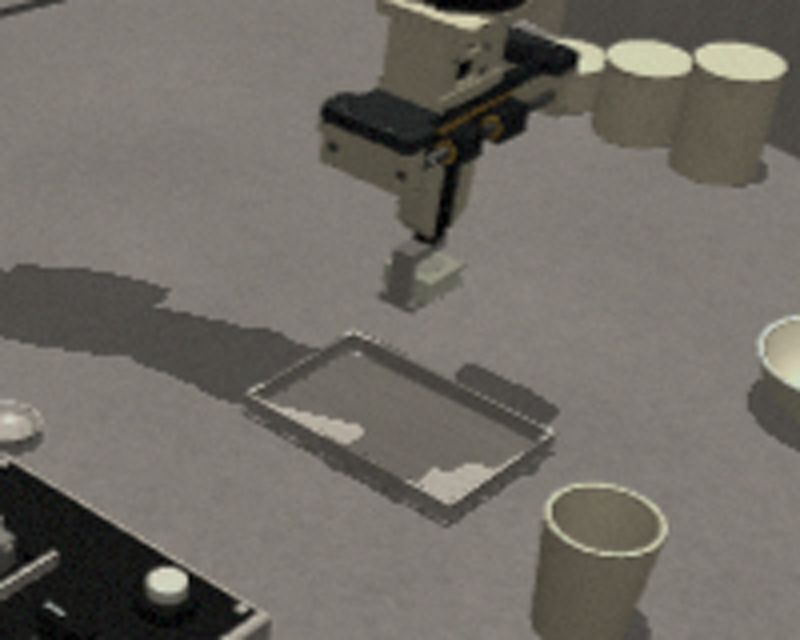

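View pics/w7.png

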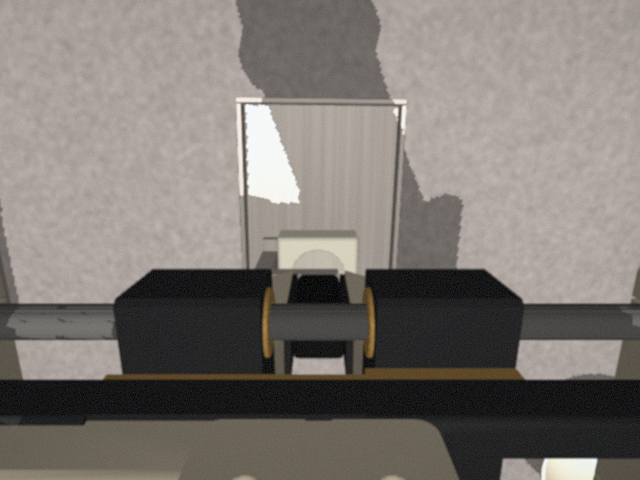

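```bash
python3 - <<'E'
from h import *
s=arm.observe();wp=(s["position"],s["ee_rot"]);Rm=R.from_rotvec(wp[1]).as_matrix()
for q in [(237,99),(406,101),(246,250),(394,250)]:print(((Rm.T@(plane("wrist",q,.02,wp)-wp[0]))*1000).round(1))
E
```

```text
[ 95.1 -61.2 331.2]
[ 93.6  66.3 331.2]
[-23.4 -59.8 331.2]
[-23.4  62.8 331.2]
```

Request:
move_arm(
  steps=[
    [0,1,4,0],
    [0,2,12,0],
    [0,3,24,0],
    [0,4,38,0],
    [0,5,52,0],
    [0,6,66,0],
    [0,6,80,0],
    [0,6,92,0],
    [0,6,102,0],
    [0,6,109,0],
    [0,6,114,0],
    [0,6,117,0],
    [0,6,118.5,0],
    [0,6,119.5,0],
    [0,6,119.5,0],
    [0,6,119.5,0],
  ],
)

```text
clock: 19.92
position: [0.4928, 0.3411, 0.2319]
ee_rot: [-0.342, 3.123, 0.0]
force: [-0.3, 0.1, -0.7]
width: 0.191
```

```bash
python3 - <<'E'
from h import *
s=arm.observe();print(s["clock"],s["position"].tolist(),s["ee_rot"].tolist(),s["width"]*91.8,s["force"])
t=arm.get_image("scene")[:,:,::-1];cv2.imwrite("pics/s8.png",cv2.resize(t[80:240,310:510],None,fx=4,fy=4,interpolation=cv2.INTER_CUBIC))
E
```

```text
19.925 [0.4927807017078082, 0.3410733493941736, 0.23187848747302128] [-0.34195015729912687, 3.12271221456383, 0.0002515446777243849] 17.5536674666665 [-0.3229895   0.12633893 -0.69973413]
```

View pics/s8.png

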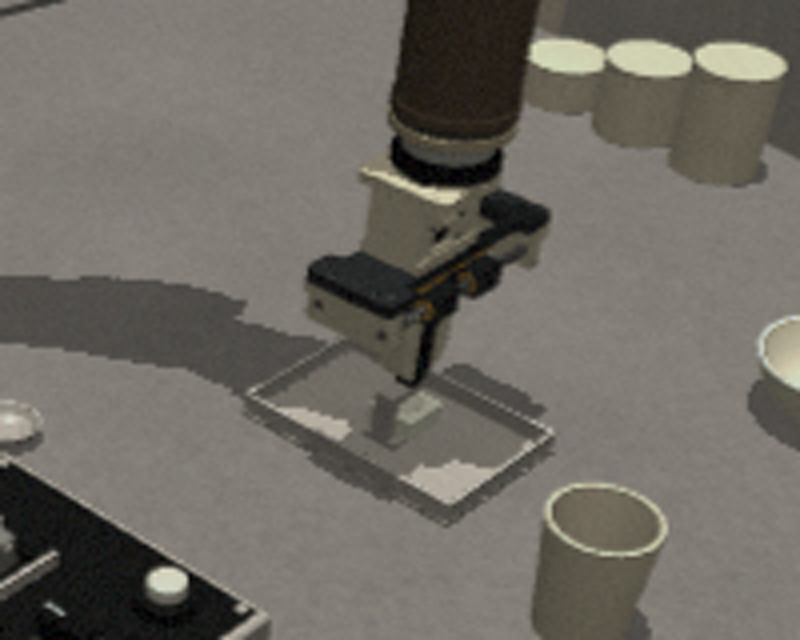

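Request:
move_arm(
  steps=[
    [0,0,0,0],
    [0,0,0,0],
    [0,0,0,0],
    [0,0,0,0],
    [0,0,0,0],
    [0,0,-10,0],
    [0,0,-40,0],
    [0,0,-90,0],
    [0,0,-140,0],
    [0,0,-190,0],
    [0,0,-200,0],
    [0,0,-200,0],
    [-80,0,-200,0],
    [-80,0,-200,0],
    [-80,0,-200,0],
    [-80,0,-200,0],
  ],
  grip=60,
)

```text
clock: 21.98
position: [0.57, 0.3584, 0.4305]
ee_rot: [0.342, -3.121, 0.001]
force: [0.2, 0.9, 0.1]
width: 0.654
```

```bash
python3 - <<'E'
from h import *
s=arm.observe();print(s["clock"],s["position"].tolist(),s["width"]*91.8,s["force"],abs(s["dq"]).max())
t=arm.get_image("scene")[:,:,::-1];cv2.imwrite("pics/s9.png",t)
cv2.imwrite("pics/w9.png",arm.get_image("wrist")[:,:,::-1])
E
```

```text
21.975 [0.5699641040788161, 0.35838049700559976, 0.4304804044789772] 60.07927679249257 [0.16560421 0.85195891 0.10409393] 0.016356442626222722
```

View pics/s9.png

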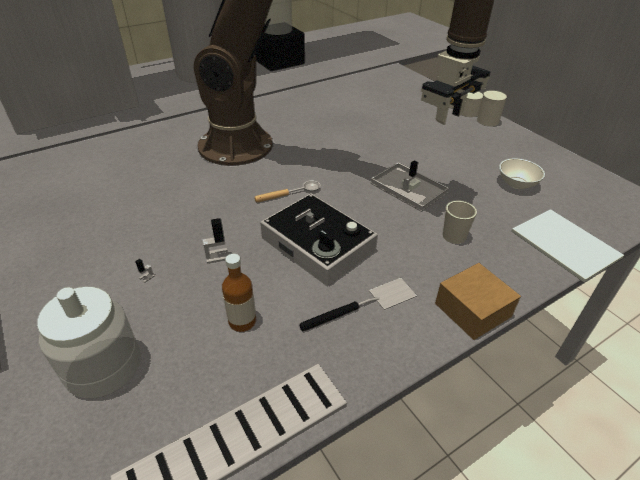

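View pics/w9.png

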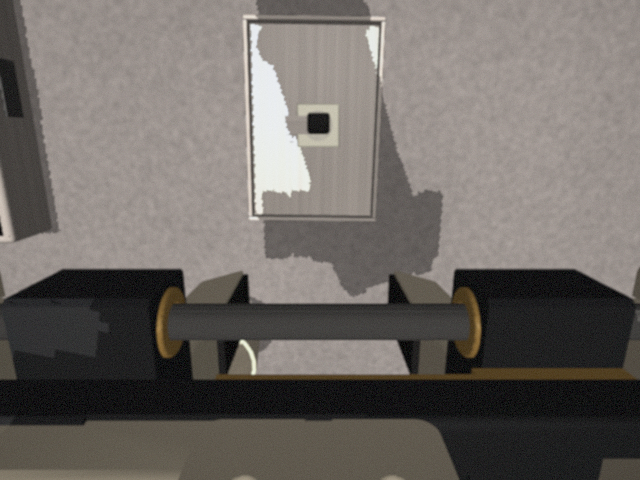

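The puller is standing in the tray centre at wrist-view pixel (318,123), with the cap on its fork. The gripper is clear, and the stem is bare. The bottle, cup, scraper, button and knob look unchanged.

```bash
python3 - <<'E'
from h import *
print(arm.sign_off())
E
```

```text
the job is handed in; nothing more can be done
None
```

The job is handed in at about 22 s of the 72 s allowed. The white cap is off its stem, and both cap and puller are in the steel tray. The hand-in reported no verdict.

- **Grasp:** I gripped the middle-sized puller by its handle at 60 N, with the jaws along the puller's x axis.
- **Hooking:** The fork went in from the console's -y side about 0.6 mm above the deck. There was no resistance past the 30 mm block point, so that side is the open one. I did not feel the heel touch the stem. "Fully home" rests on the measured position, which put the slot within about 1 to 2 mm of the stem axis.
- **Pull and placing:** I pulled the cap straight up and carried it slowly to the tray. I set the puller down near the tray centre, opened the gripper and backed away.

**Last checks:** The final pictures show the puller standing upright at the tray centre with the cap on its fork and the stem bare. By eye, the start button, knob, bottle, cup and scraper look unmoved. The gripper is open and clear, with only small force readings (under 1 N). None of my checks failed or disagreed.

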